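# Fit the keyed spindle into the tube mixer's hub

## Robot

A 7-joint arm with a two-finger parallel gripper is mounted at the origin on the work surface. World frame = base frame: x ahead of the robot, y to its left, z up, the work surface at z = 0. Lengths are in mm, angles in rad, forces in N, time in s.
With the tool pointing down it reaches from about 425 to 800 mm from the base axis. Payload 8.3 kg.
Tool frame: the origin (TCP) lies midway between the tips of the shut fingers; the grasp point (between the pads) lies 19 mm behind it; z points along the fingers, y is the direction in which the jaws open and shut (so a half turn about z gives the same grasp; the last joint's range is limited). The gripper opens to 85 mm and grips with 20 to 120 N. Pads are 22 mm wide; open, the fingers measure 114 mm over their backs; the gripper's body (76 mm by 85 mm) begins 54 mm behind the grasp point. The pads swing forward as they close: fully open they stand 13 mm farther back than shut.
Start: joints at [1.236, 0.383, 0.016, 1.37, -0.006, 1.388, -0.046], TCP at [167.829, -602.027, 231.279] pointing down, gripper open.
Joint ranges: [-2.95, 2.95], [-0.25, 2.06], [-1.52, 1.56], [0.18, 2.33], [-1.44, 4.58], [0.02, 2.06], [-3.01, 3.01]. Speed limits (rad/s): [2.39, 2.39, 3.01, 3.01, 3.14, 3.14, 3.14].

## Interface

Orientations are given as a unit quaternion [x, y, z, w].
In Python, from rig import ctrl gives the robot as it stands. The module is installed in compiled form; this text tells all that it offers.
- The arm moves only by the shell command python3 -m handwheel 'ROWS'. ROWS is text: rows parted by semicolons, each of 5 numbers parted by spaces: the closure, from 0 (fully open) to 1 (shut), then the shift along the tool's x, y, z in units of 50 mm (1.0 is 50 mm), then the turn about the tool's z in degrees. A call has 1 to 12 rows; each row shifts and turns the pose as measured when the row begins, along the tool's axes as they then stand; what a row does not reach is not made up. A row lasts 1/10 s, in which the tool goes at most 50 mm and 8.59 degrees, less where a joint would pass 70% of its speed; a pose out of reach is approached as far as the arm can. A call is refused whole if a number of a shift passes 1 or a number of a turn 8.59, either way. A call with a gripper value outside its range is refused whole. The fingers move at their own pace and stop on an object; the grip force is fixed at half the most. Time passes only in rows, so rows that do not move let the fingers close. It gives the time, the measured TCP pose, the force and the opening at its end, in the units of the state.
- ctrl.get_obs(): the state, without advancing time (a new reading comes with each control period).
- ctrl.capture(name): name is "scene" or "top" or "wrist"; returns the picture (480x640x3 uint8, red, green, blue); there is no depth.
- ctrl.camera_params(name): a dict with "fx", "fy", "cx", "cy" (pixels), "rvec" (rotation vector, rad) and "tvec" (3), from world to camera coordinates, as OpenCV has them. Camera axes: x right, y down, z forward; pixel columns grow to the right and rows downward; lengths in mm; the calibration is good to about 2 mm. The wrist camera is an equidistant fisheye: a pixel r from the principal point sees the ray r / f radians off the axis. A picture is of the moment at which its call begins: read the wrist's pose just before it. camera_params takes no time and is no camera call; for the wrist camera it gives the pose at the moment of the call.
- ctrl.finish_job(): hands the job in, once; it reports no verdict.
The state is a dict: "t": time; "q": joint angles; "joint_velocities": joint speeds; "joint_torque": joint torques, N m; "tool_pos": TCP position; "tool_rot": TCP orientation; "ft_force": force on the tool from outside, world axes, zero at the start; "torque": the same for the moment, N m; "width": finger opening in mm.
Only numpy, scipy, OpenCV 4.12 (cv2) and the standard library are available. Lean on these libraries where they do the work, as an engineer would, in place of code of your own. Each camera call takes 0.05 s, during which the arm holds its last target.

## Task

Two drive spindles hang in the forked stand: lift the one with the key (the rib along its shaft) up and off its fork without disturbing anything else. Push it shaft-down into the tube mixer's drive hub, turning it until its key slips into the keyway, and keep pushing against the hub's spring until the flange sits flat on the hub. Finish while still gripping it and holding it down fully home; do not let go, the spring would push it up again.

Things in the scene. Friction and masses are not known exactly. Their poses are not given: they have to be found in the camera images.
- spindle: keyed spindle, about 220 g, hanging upright by its flange. Origin: centre of the shaft's lower tip, z up the shaft. Steel shaft 24 mm in diameter, 55 mm long, lowest 6 mm tapering to 14 mm. Key: rib 8 mm wide on its +x side, reaching 19 mm from the axis, 14 to 42 mm above the tip; at the start within 0.35 rad of the stand's +x
- spindle_flange (a point): on the keyed spindle's axis at the underside of its white flange (46 mm in diameter, 6 mm thick), 55 mm above the tip
- spindle_grip (a point): grip point on the keyed spindle's axis, 83 mm above the tip, in a flat white upright tab: 36 mm along the spindle's x, 14 mm thick along its y (fingers close along y, from above), 61 to 101 mm above the tip. A fin 8 mm thick sticks out of the tab's upper half on the key's side, to 32 mm from the axis
- plain_spindle: the other spindle hanging in the stand, to be left alone: same flange and tab but no fin, a thinner shaft of 18 mm and no key; origin at the lower tip
- stand: fixed stand, base 140 x 220 mm; origin on the table midway between two forks centred at y = +60 and -60 mm, open to its +x. Prong tops at 150 mm carry the flanges; gap 28 mm. Lips 10 mm high at the prong ends, 28 mm from the fork centre: lift first; straight up is free, the key passes the gap. Upright plate 158 mm high at x = -60 mm
- mixer: fixed tube mixer: grey housing 220 x 170 mm, 55 mm high, on the table; origin on the table below the hub axis (the housing reaches 130 mm to its -x and 90 mm to its +x, where -x carries a black control panel)
- hub: fixed round steel hub standing out of the mixer, does not turn, 68 mm in diameter, top 85 mm above the table. Origin on its axis at table height, z up. Bore 27 mm in diameter, open at the top; keyway 11 mm wide on its +x side, out to 21 mm from the axis. A lug 12 mm wide outside, flush with the top, marks the +x side too, out to 44 mm
- hub_mouth (a point): centre of the bore at the hub's top face, 85 mm above the table
- plunger (a joint): spring plunger at the bottom of the bore, travel in m downwards: 0 = up (its top 47 mm below the hub's top face), grows as the shaft presses it; 0.008 when the spindle's flange sits on the hub. About 3 N to start, 11 N when the flange is seated
- jar: amber glass jar, 48 mm in diameter, 70 mm high, origin under its centre; bystander
- beaker: glass beaker, 60 mm in diameter, 70 mm high, origin under its centre; bystander
- dish: closed clear flat dish, 84 mm in diameter, 16 mm high, origin under its centre; bystander
- tape: roll of paper tape lying flat, 64 mm in diameter, 18 mm high; bystander
- tipbox: grey box 80 x 110 x 50 mm, origin under its centre; bystander
- bottle: white plastic bottle, 60 mm in diameter, 120 mm high, origin under its centre; bystander
Mind the look-alikes: they are no part of the job. Leave any blue look-alike of the spindle alone.

How it is judged (in metres and radians):
On the way, in this order (a step that is already met when the one before it is completed fails the run):
1. the keyed spindle is gripped and clear of the stand (contact force between the fingers and spindle above 1 N and contact force between spindle and stand below 0.1 N and (z of spindle in the frame of stand above 0.108 m or x of spindle in the frame of stand above 0.05 m)), for 0.1 s.
2. the shaft is in the bore and its key has entered the keyway (z of spindle in the frame of hub_mouth below -0.02 m and horizontal distance between spindle and hub_mouth below 0.006 m and angle between spindle's own z axis and vertical below 0.2 rad), for 0.05 s.
At the end, for the whole second after the job is handed in: Key in keyway: flange within 2.5 mm of the hub face, axis within 4 mm of the hub axis, upright within 0.08 rad, key within 0.3 rad of the keyway, spring plunger pressed over 5.5 mm, spindle at rest (under 20 mm/s) and still gripped (over 2 N), through the last second (z of spindle_flange in the frame of hub_mouth below 0.0025 m and horizontal distance between spindle_flange and hub_mouth below 0.004 m and angle between spindle's own z axis and vertical below 0.08 rad and angle between the x axis of spindle and the x axis of hub, either way round below 0.3 rad and value of joint plunger above 0.0055 m and contact force between the fingers and spindle above 2 N and linear speed of spindle below 0.02 m/s); the arm keeps its last pose, push and grip.
It fails at once if the plain spindle is knocked or taken from its fork (moved over 20 mm) (distance of plain_spindle from where it was at the start of the episode above 0.02 m).
It fails at once if a bystander is pushed more than 30 mm (distance of any of jar, beaker, dish, tape, tipbox, bottle from where it was at the start of the episode above 0.03 m).
It also fails if it takes over 48 s, if anything falls off the work surface, if the arm or the gripper's body presses on something with over 40 N, if the wrist force passes 120 N, or if a joint passes its speed limit or range.

## Working session

There is one attempt and no reset: what is moved stays moved. The work goes in short steps, Python scripts to look and compute and a shell command to move; the robot and the scene stay as the last step left them, time stands still between calls to the robot, and variables do not carry over. Pictures are saved under pics/ and viewed, and the job is handed in when it is done.

```bash
mkdir -p pics
python3 - <<'E'
from rig import ctrl
import cv2
o=ctrl.get_obs()
print({k:o[k] for k in o if k in('t','tool_pos','tool_rot','ft_force','width')})
for n in("scene","top","wrist"):
    p=ctrl.camera_params(n);print(n,p)
    cv2.imwrite(f"pics/{n}0.png",ctrl.capture(n)[:,:,::-1])
E
```

```text
{'t': 0.0, 'tool_pos': array([ 167.6780962 , -601.55328176,  230.26548767]), 'tool_rot': array([ 9.90775821e-01,  1.35507521e-01, -1.50783338e-04, -9.80126928e-04]), 'ft_force': array([-0.18650367,  0.33567746, -0.00574729]), 'width': 85.30074958054705}
scene {'fx': 501.9443499248062, 'fy': 501.9443499248062, 'cx': 321.4354203207474, 'cy': 238.40478443643886, 'rvec': array([ 2.14110342,  1.3174646 , -0.457267  ]), 'tvec': array([-278.89138935, -311.77014676, 1630.14874166])}
top {'fx': 598.5654841114829, 'fy': 598.5654841114829, 'cx': 311.39011764994416, 'cy': 240.66884193843822, 'rvec': array([ 2.1826171 , -2.13890925,  0.15397038]), 'tvec': array([ -23.15994878,  564.08985348, 1368.81330269])}
wrist {'fx': 371.64829954431775, 'fy': 371.64829954431775, 'cx': 324.20516549003383, 'cy': 236.91517597763624, 'rvec': array([-2.32042584,  1.76501719,  0.24591099]), 'tvec': array([-622.77369492,  -33.93535789,  381.07188436])}
```

View pics/scene0.png

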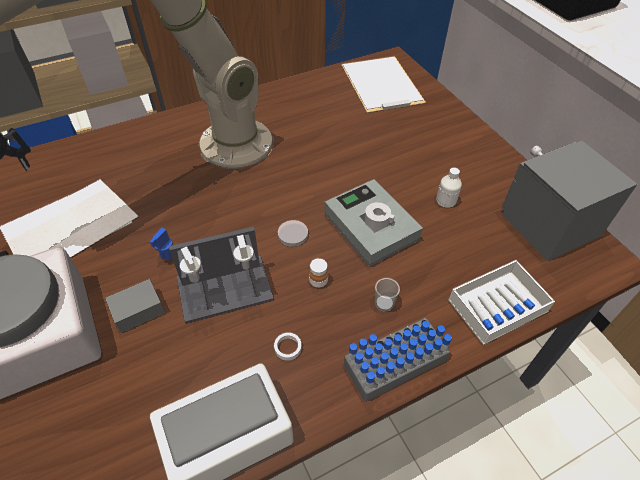

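View pics/top0.png

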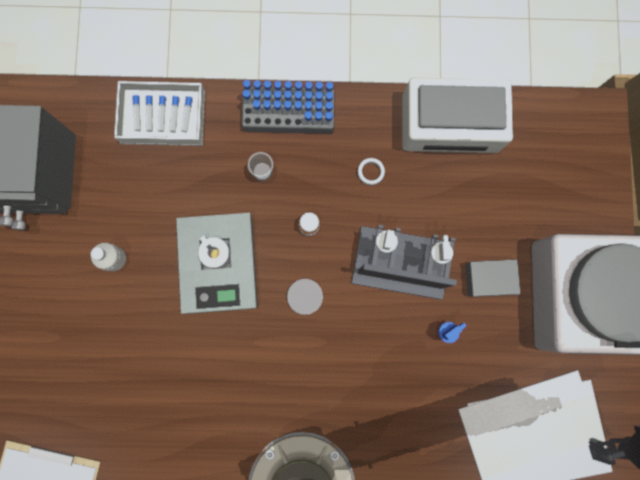

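View pics/wrist0.png

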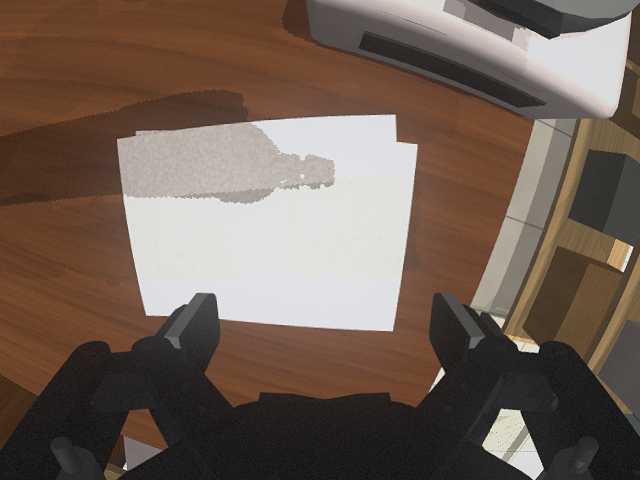

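Candidates for the keyed spindle are the white one at top (387,241), the white one at top (442,251), and the blue look-alike at (450,332), which is excluded. I'll check crops to see which white one has the fin and key.

Run:
```python
import cv2,numpy as np
t=cv2.imread("pics/top0.png");s=cv2.imread("pics/scene0.png")
a=cv2.resize(t[215:310,345:470],None,fx=6,fy=6,interpolation=cv2.INTER_CUBIC)
b=cv2.resize(s[220:330,150:280],None,fx=6,fy=6,interpolation=cv2.INTER_CUBIC)[:600]
c=cv2.resize(t[205:320,170:265],None,fx=5,fy=5,interpolation=cv2.INTER_CUBIC)
cv2.imwrite("pics/c1.png",a);cv2.imwrite("pics/c2.png",b);cv2.imwrite("pics/c3.png",c)
```

```text
(no output)
```

View pics/c1.png

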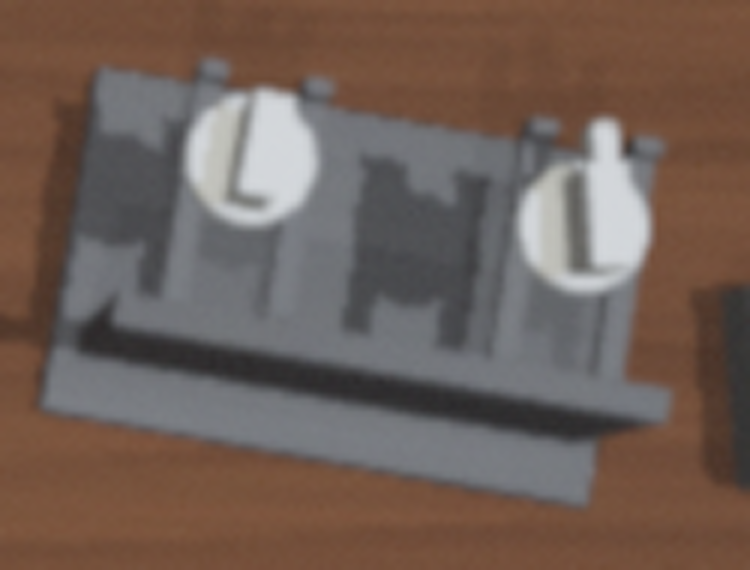

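View pics/c2.png

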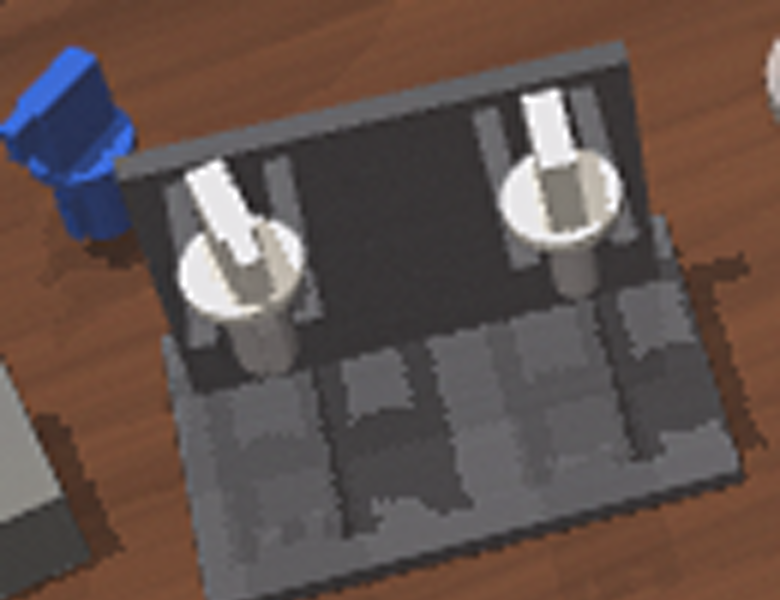

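View pics/c3.png

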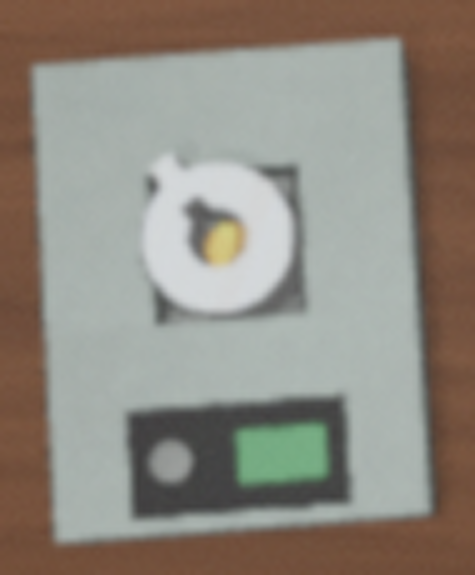

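```bash
cat > h.py <<'E'
import numpy as np,cv2
from rig import ctrl
from scipy.spatial.transform import Rotation as R
def ray(p,uv,fish=False):
    Rm=R.from_rotvec(p['rvec']).as_matrix();c=-Rm.T@p['tvec']
    x=(uv[0]-p['cx'])/p['fx'];y=(uv[1]-p['cy'])/p['fy']
    if fish:
        r=np.hypot(x,y);d=np.array([np.sin(r)*x/max(r,1e-9),np.sin(r)*y/max(r,1e-9),np.cos(r)])
    else: d=np.array([x,y,1.])
    return c,Rm.T@d
def at(p,uv,z,fish=False):
    c,d=ray(p,uv,fish);return (c+d*(z-c[2])/d[2])
def proj(p,P,fish=True):
    Rm=R.from_rotvec(p['rvec']).as_matrix();q=Rm@np.array(P,float)+p['tvec']
    if not fish:return p['fx']*q[0]/q[2]+p['cx'],p['fy']*q[1]/q[2]+p['cy']
    r=np.arctan2(np.hypot(q[0],q[1]),q[2]);n=np.hypot(q[0],q[1])
    return p['fx']*r*q[0]/n+p['cx'],p['fy']*r*q[1]/n+p['cy']
E
python3 - <<'E'
from h import *
p=ctrl.camera_params("top")
f=lambda u,v,s,x0,y0:((u+.5)/s-.5+x0,(v+.5)/s-.5+y0)
A=lambda u,v,z:at(p,f(u,v,6,345,215),z).round(1)
C=lambda u,v,z:at(p,f(u,v,5,170,205),z).round(1)
print('cam',ray(p,(0,0))[0])
print('keyed flange',A(584,227,156),A(518,227,156),A(650,227,156))
print('plain flange',A(252,158,156))
print('tab bottomedge',A(593,270,196),A(630,265,196),'fin tip',A(604,120,196))
print('lips',A(213,68,160),A(318,87,160),A(543,128,160),A(648,147,160))
print('plate top ends',A(120,300,158),A(672,388,158))
print('base corners',A(42,405,0),A(588,502,0), A(97,68,0))
print('hub',C(219,237,85),C(143,237,85),C(294,237,85))
print('lug tip',C(166,153,85),C(147,173,85),C(157,163,85))
print('housing',[C(*q,55) for q in((33,63),(403,38),(433,514),(55,543))])
E
```

```text
cam [ 383.47036921    5.06754488 1430.14278993]
keyed flange [ 529.4 -291.1  156. ] [ 528.9 -267.5  156. ] [ 529.9 -314.9  156. ]
plain flange [ 551.8 -172.   156. ]
tab bottomedge [ 509.9 -284.8  196. ] [ 511.9 -297.7  196. ] fin tip [ 562.5 -289.2  196. ]
lips [ 583.5 -157.3  160. ] [ 577.4 -195.1  160. ] [ 564.3 -275.8  160. ] [ 558.3 -313.5  160. ]
plate top ends [ 499.6 -124.8  158. ] [ 472.3 -321.6  158. ]
base corners [ 471.4 -110.2    0. ] [ 437.2 -328.     0. ] [ 607.7 -130.9    0. ]
hub [527.7 209.3  85. ] [527.  243.5  85. ] [528.4 175.6  85. ]
lug tip [565.4 234.8  85. ] [556.1 243.   85. ] [560.8 238.7  85. ]
housing [array([610.3, 303.3,  55. ]), array([625.8, 132.2,  55. ]), array([405.9, 111.4,  55. ]), array([389.5, 282.6,  55. ])]
```

The keyed spindle is the one at top (442,253): its fin points up in the image and it has the thicker shaft in the scene view. Its flange centre is about (529,-291), key yaw about 0.05. The fork spacing comes out at 121 mm (given 120) and the lug reach at 44 mm (given 44). The hub is at (528,209) and its keyway yaw is about 0.73.

Next I'll raise the tool and turn it.

```bash
cat >> h.py <<'E'
def go(x,y,z,yaw):
    o=ctrl.get_obs();Rm=R.from_quat(o['tool_rot']).as_matrix()
    d=Rm.T@(np.array([x,y,z])-o['tool_pos'])
    th=np.arctan2(Rm[1,0],Rm[0,0])
    print('t',o['t'],'pos',o['tool_pos'].round(1),'yaw',th.round(4),'tilt',np.arccos(-Rm[2,2]).round(4),'F',o['ft_force'].round(2),'w',o['width'].round(1),'q7',o['q'][6].round(2))
    print('NEED units',(d/50).round(3),'turn deg',np.degrees(th-yaw).round(2))
E
python3 -m handwheel '0 0 0 -0.7 4; 0 0 0 -0.7 4; 0 0 0 0 4'
python3 -c "
from h import *
go(529.4,-291.1,290,0.05)"
```

```text
t: 0.45
tool_pos: [167.3, -600.4, 299.9]
tool_rot: [1.0, 0.028, -0.001, -0.004]
ft_force: [0.9, 0.6, -0.7]
width: 85.0Traceback (most recent call last):
  File "<string>", line 3, in <module>
    go(529.4,-291.1,290,0.05)
    ~~^^^^^^^^^^^^^^^^^^^^^^^
  File "h.py", line 22, in go
    print('t',o['t'],'pos',o['tool_pos'].round(1),'yaw',th.round(4),'tilt',np.arccos(-Rm[2,2]).round(4),'F',o['ft_force'].round(2),'w',o['width'].round(1),'q7',o['q'][6].round(2))
                                                                                                                                       ^^^^^^^^^^^^^^^^
AttributeError: 'float' object has no attribute 'round'
```

```bash
sed -i "s/o\['width'\].round(1)/round(o['width'],1)/" h.py
python3 -m handwheel '0 0.75 -0.57 0 0;0 0.75 -0.57 0 0;0 0.75 -0.57 0 0;0 0.75 -0.57 0 0;0 0.75 -0.57 0 0;0 0.75 -0.57 0 0;0 0.75 -0.57 0 0;0 0.75 -0.57 0 0;0 0.75 -0.57 0 0;0 0 0 0 0'
python3 -c "
from h import *
go(529.4,-291.1,290,0.05)"
```

```text
t: 1.45
tool_pos: [499.6, -316.8, 297.0]
tool_rot: [1.0, 0.023, -0.003, -0.005]
ft_force: [0.2, 0.8, 0.2]
width: 85.4
t 1.45 pos [ 499.6 -316.8  297. ] yaw 0.0465 tilt 0.0125 F [0.2  0.81 0.23] w 85.4 q7 -1.05
NEED units [ 0.619 -0.484  0.141] turn deg -0.2
```

Run:
```python
from h import *
import pickle
p=ctrl.camera_params("wrist");im=ctrl.capture("wrist")[:,:,::-1]
pickle.dump(p,open('w1.pkl','wb'));cv2.imwrite("pics/w1.png",im)
for P in ([529.4,-291.1,156],[529.4,-291.1,196],[561,-289.5,196],[552,-172,196]): print(P,np.round(proj(p,P),0))
```

```text
[529.4, -291.1, 156] [297. 183.]
[529.4, -291.1, 196] [292. 191.]
[561, -289.5, 196] [291. 144.]
[552, -172, 196] [131. 157.]
```

View pics/w1.png

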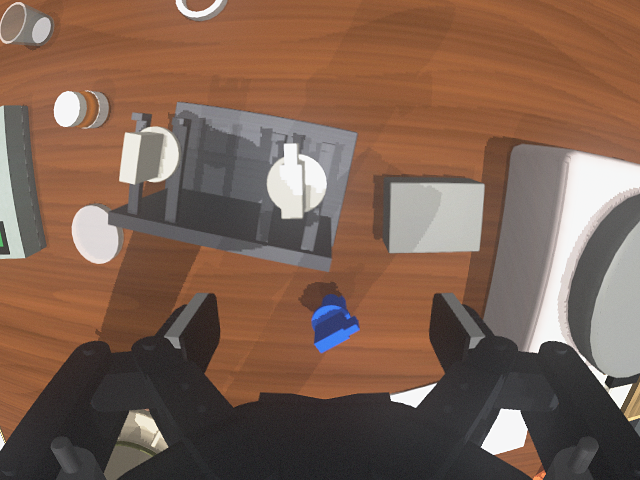

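The wrist view shows the keyed spindle at (297,183), right where predicted, with its fin tip at (291,144). I'll zoom in to refine the tab angle.

```bash
python3 -c "
import cv2
t=cv2.imread('pics/w1.png')
cv2.imwrite('pics/c4.png',cv2.resize(t[130:240,250:350],None,fx=5.4,fy=5.4,interpolation=cv2.INTER_CUBIC))"
```

```text
(no output)
```

View pics/c4.png

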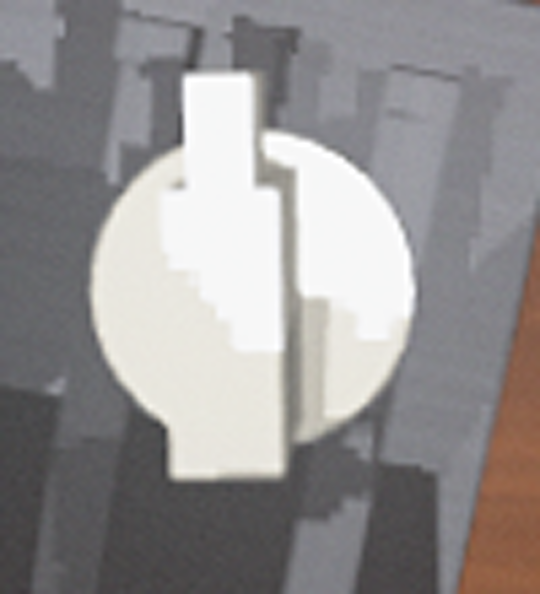

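Run:
```python
from h import *
import pickle
p=pickle.load(open('w1.pkl','rb'))
A=lambda u,v,z:at(p,((u+.5)/5.4-.5+250,(v+.5)/5.4-.5+130),z,True)[:2].round(1)
q={'finL':(183,73),'finR':(253,73),'tabBL':(168,478),'tabBR':(287,475),'tabTL':(160,188),'tabTR':(281,186)}
w={k:A(*v,196) for k,v in q.items()};print(w)
c=(w['tabBL']+w['tabBR']+w['tabTL']+w['tabTR'])/4;print('tab c',c)
for a,b in(('tabBL','tabTL'),('tabBR','tabTR')):
    d=w[b]-w[a];print(np.linalg.norm(d),np.arctan2(d[1],d[0]))
f=(w['finL']+w['finR'])/2-(w['tabBL']+w['tabBR'])/2;print(np.linalg.norm(f),np.arctan2(f[1],f[0]))
print('flange L R bot',A(90,287,156),A(415,292,156),A(252,130,156),A(252,447,156))
```

```text
{'finL': array([ 561.5, -284.8]), 'finR': array([ 561.7, -293.3]), 'tabBL': array([ 510.8, -284.2]), 'tabBR': array([ 511.8, -299.2]), 'tabTL': array([ 547.3, -282.4]), 'tabTR': array([ 548. , -297.2])}
tab c [ 529.475 -290.75 ]
36.54435660946839 0.04927514903952219
36.25520652264994 0.05519250770324791
50.36975779175438 0.052635234616580776
flange L R bot [ 529.  -267.4] [ 530.1 -314.2] [ 552.4 -290.1] [ 506.4 -291.5]
```

Both measurements agree: centre (529.4,-290.8), yaw 0.052, tab 36 x 15 mm. Next I'll move over the tab and down.

```bash
python3 -m handwheel '0 0.31 -0.24 0 0;0 0.31 -0.24 0 0;0 0 0 0 0'
python3 -c "
from h import *
go(529.4,-290.8,159,0.052)"
```

```text
t: 1.8
tool_pos: [525.6, -296.9, 296.0]
tool_rot: [1.0, 0.019, -0.006, -0.004]
ft_force: [-0.1, 0.0, -0.0]
width: 85.4
t 1.8 pos [ 525.6 -296.9  296. ] yaw 0.0389 tilt 0.0135 F [-0.1   0.   -0.02] w 85.4 q7 -1.12
NEED units [ 0.11  -0.097  2.74 ] turn deg -0.75
```

```bash
python3 -m handwheel '0 0.11 -0.1 0.4 -0.8;0 0 0 0.5 0;0 0 0 0.5 0;0 0 0 0.4 0;0 0 0 0 0'
python3 -c "
from h import *
go(529.4,-290.8,159,0.052)"
```

```text
t: 2.3
tool_pos: [523.9, -299.9, 203.5]
tool_rot: [1.0, 0.022, -0.006, -0.002]
ft_force: [-0.4, 0.4, -1.2]
width: 85.5
t 2.3 pos [ 523.9 -299.9  203.5] yaw 0.0436 tilt 0.0132 F [-0.41  0.37 -1.21] w 85.5 q7 -1.12
NEED units [ 0.129 -0.173  0.89 ] turn deg -0.48
```

```bash
python3 -m handwheel '0 0.13 -0.17 0 -0.5;0 0 0 0 0;0 0.03 -0.03 0 0;0 0 0 0 0'
python3 -c "
from h import *
go(529.4,-290.8,159,0.052)"
```

```text
t: 2.7
tool_pos: [531.7, -291.7, 207.4]
tool_rot: [1.0, 0.025, -0.005, -0.0]
ft_force: [-0.5, 0.3, 0.9]
width: 85.7
t 2.7 pos [ 531.7 -291.7  207.4] yaw 0.0496 tilt 0.0095 F [-0.47  0.31  0.86] w 85.7 q7 -1.13
NEED units [-0.035 -0.02   0.967] turn deg -0.14
```

```bash
python3 -m handwheel '0 -0.03 -0.02 0.35 0;0 0 0 0.35 0;0 0 0 0.2 0;0 0 0 0 0'
python3 -c "
from h import *
go(529.4,-290.8,159,0.052)"
```

```text
t: 3.1
tool_pos: [531.8, -291.6, 164.9]
tool_rot: [1.0, 0.025, -0.002, 0.002]
ft_force: [-0.3, 0.6, -0.3]
width: 85.3
t 3.1 pos [ 531.8 -291.6  164.9] yaw 0.0503 tilt 0.0048 F [-0.33  0.57 -0.3 ] w 85.3 q7 -1.14
NEED units [-0.047 -0.018  0.118] turn deg -0.1
```

```bash
python3 -m handwheel '0 -0.05 -0.02 0.09 0;0 0 0 0 0'
python3 -c "
from h import *
go(529.4,-290.8,160,0.052)"
```

```text
t: 3.3
tool_pos: [529.6, -290.9, 161.3]
tool_rot: [1.0, 0.025, -0.001, 0.002]
ft_force: [0.2, 1.1, 0.2]
width: 85.3
t 3.3 pos [ 529.6 -290.9  161.3] yaw 0.0504 tilt 0.0045 F [0.15 1.13 0.2 ] w 85.3 q7 -1.14
NEED units [-0.004 -0.002  0.026] turn deg -0.09
```

```bash
python3 -m handwheel '1 0 0 0 0;1 0 0 0 0;1 0 0 0 0;1 0 0 0 0;1 0 0 0 0;1 0 0 0 0;1 0 0 0 0;1 0 0 0 0'
python3 -c "
from h import *
go(529.4,-290.8,160,0.052)"
```

```text
t: 4.1
tool_pos: [530.6, -291.5, 163.6]
tool_rot: [1.0, 0.025, 0.0, 0.003]
ft_force: [0.1, 0.5, 0.2]
width: 13.3
t 4.1 pos [ 530.6 -291.5  163.6] yaw 0.0501 tilt 0.0055 F [0.06 0.46 0.22] w 13.3 q7 -1.14
NEED units [-0.023 -0.016  0.072] turn deg -0.11
```

```bash
python3 -m handwheel '1 0 0 -0.2 0;1 0 0 -0.3 0;1 0 0 -0.4 0;1 0 0 -0.5 0;1 0 0 -0.5 0;1 0 0 -0.5 0;1 0 0 -0.4 0;1 0 0 0 0'
python3 - <<'E'
from h import *
import pickle
go(527.7,209.3,290,0.726)
p=ctrl.camera_params("wrist");im=ctrl.capture("wrist")[:,:,::-1]
cv2.imwrite("pics/w2.png",im)
ps=ctrl.camera_params("scene");cv2.imwrite("pics/s2.png",cv2.resize(ctrl.capture("scene")[130:350,100:320,::-1],None,fx=2.7,fy=2.7,interpolation=cv2.INTER_CUBIC))
E
```

```text
t: 4.9
tool_pos: [528.7, -289.5, 309.7]
tool_rot: [1.0, 0.025, -0.002, 0.001]
ft_force: [0.4, -0.0, -1.9]
width: 13.5
t 4.9 pos [ 528.7 -289.5  309.7] yaw 0.0508 tilt 0.0052 F [ 0.42 -0.03 -1.87] w 13.5 q7 -1.12
NEED units [ 0.488 -9.966  0.372] turn deg -38.69
```

View pics/w2.png

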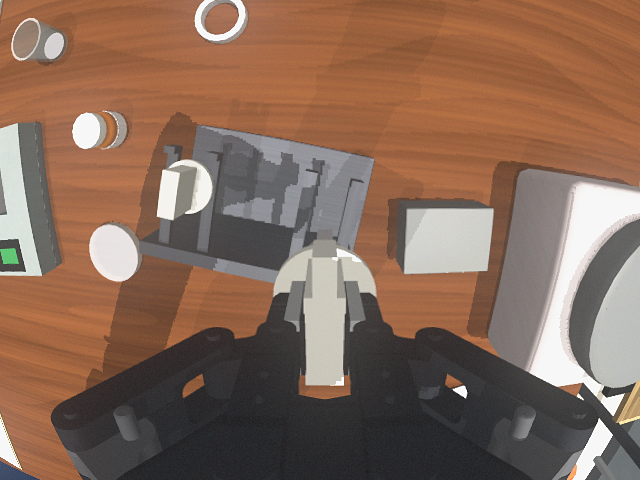

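View pics/s2.png

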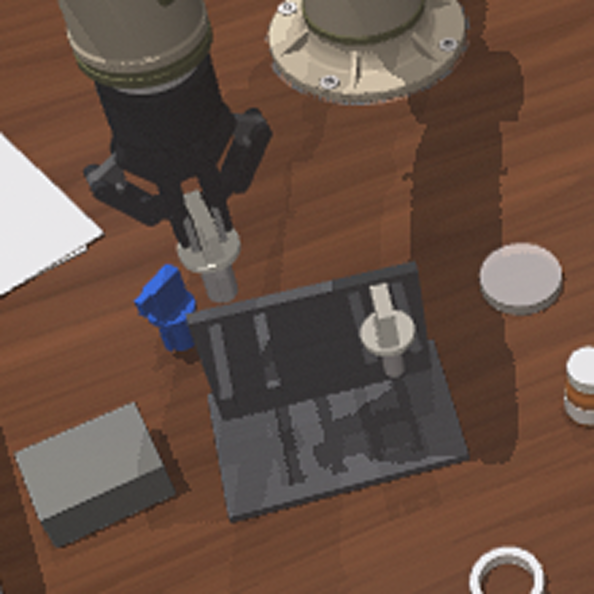

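The spindle is up and clear, and the plain one hasn't moved. Now transport it over the stand; the tip is at z of about 240, above the plain spindle's 196.

```bash
python3 -m handwheel '1 0 -0.3 0 0;1 0 -0.5 0 0;1 0 -0.7 0 0;1 0 -0.8 0 0;1 0 -0.8 0 0;1 0 -0.8 0 0;1 0 -0.8 0 0;1 0 -0.8 0 0;1 0 -0.7 0 0;1 0 -0.5 0 0;1 0 -0.3 0 0;1 0 0 0 0'
python3 -c "
from h import *
go(527.7,209.3,290,0.726)"
```

```text
t: 6.2
tool_pos: [494.8, 86.6, 287.7]
tool_rot: [0.999, 0.03, -0.02, -0.003]
ft_force: [-0.2, 0.4, -2.4]
width: 13.1
t 6.2 pos [494.8  86.6 287.7] yaw 0.0592 tilt 0.0404 F [-0.18  0.43 -2.36] w 13.1 q7 -1.79
NEED units [ 0.799 -2.411 -0.061] turn deg -38.21
```

```bash
sed -i "s/    print('NEED/    print('toolz',Rm[:,2].round(4));print('NEED/" h.py
python3 -m handwheel '1 0.1 -0.2 0 -4;1 0.1 -0.2 0 -4;1 0.1 -0.2 0 -4;1 0.1 -0.2 0 -4;1 0.1 -0.2 0 -4;1 0 0 0 0'
python3 -c "
from h import *
go(527.7,209.3,290,0.726)"
```

```text
t: 6.8
tool_pos: [504.6, 139.6, 280.3]
tool_rot: [0.978, 0.208, -0.025, -0.005]
ft_force: [0.3, -0.2, -2.0]
width: 13.3
t 6.8 pos [504.6 139.6 280.3] yaw 0.4206 tilt 0.0512 F [ 0.29 -0.17 -1.96] w 13.3 q7 -1.56
toolz [-5.110e-02 -3.000e-04 -9.987e-01]
NEED units [ 0.981 -1.087 -0.218] turn deg -17.5
```

```bash
python3 -m handwheel '1 0.25 -0.22 0 -4.4;1 0.25 -0.22 0 -4.4;1 0.2 -0.22 0 -4.4;1 0.2 -0.2 0 -4.3;1 0 0 0 0;1 0 0 0 0'
python3 -c "
from h import *
go(527.7,209.3,290,0.726)"
```

```text
t: 7.4
tool_pos: [520.8, 192.6, 274.6]
tool_rot: [0.936, 0.35, -0.028, -0.007]
ft_force: [-0.3, 0.7, -2.8]
width: 13.0
t 7.4 pos [520.8 192.6 274.6] yaw 0.7161 tilt 0.0584 F [-0.28  0.68 -2.79] w 13.0 q7 -1.39
toolz [-0.058  -0.0072 -0.9983]
NEED units [ 0.308 -0.173 -0.318] turn deg -0.57
```

```bash
C='from h import *
go(527.7,209.3,290,0.726)'
python3 -m handwheel '1 0 0 0.3 0;1 0 0 0.3 0;1 0 0 0.3 0;1 0 0 0 0' >/dev/null;python3 -c "$C"
python3 -m handwheel '1 0 0 -0.3 0;1 0 0 -0.3 0;1 0 0 -0.3 0;1 0 0 0 0' >/dev/null;python3 -c "$C"
```

```text
t 7.8 pos [518.4 186.  228. ] yaw 0.6986 tilt 0.0586 F [-0.3   0.02 -2.82] w 13.4 q7 -1.4
toolz [-0.0576 -0.0104 -0.9983]
NEED units [ 0.378 -0.274 -1.254] turn deg -1.57
t 8.2 pos [521.3 181.7 275.8] yaw 0.6859 tilt 0.0594 F [ 0.52  0.09 -2.16] w 13.0 q7 -1.4
toolz [-0.058  -0.0127 -0.9982]
NEED units [ 0.433 -0.355 -0.298] turn deg -2.3
```

```bash
C='from h import *
go(527.7,209.3,290,0.726)'
python3 -m handwheel '1 0 0 0 0;1 0 0 0 0;1 0 0 0 0;1 0 0 0 0' >/dev/null;python3 -c "$C"
python3 -m handwheel '1 0.3 -0.2 0 0;1 0 0 0 0' >/dev/null;python3 -c "$C"
```

```text
t 8.6 pos [521.  180.1 274.7] yaw 0.6822 tilt 0.0606 F [ 0.43 -0.72 -2.46] w 13.0 q7 -1.4
toolz [-0.059  -0.0138 -0.9982]
NEED units [ 0.455 -0.378 -0.322] turn deg -2.51
t 8.8 pos [526.1 197.  273.2] yaw 0.6811 tilt 0.0622 F [-0.21  0.06 -3.02] w 13.2 q7 -1.43
toolz [-0.0604 -0.0146 -0.9981]
NEED units [ 0.159 -0.18  -0.341] turn deg -2.57
```

Tilt has built up to 0.06 over the fast transport. I'll test which motions change it while still high and clear.

```bash
C='from h import *
go(527.7,209.3,290,0.726)'
python3 -m handwheel '1 0.8 0.27 0 0;1 0.8 0.27 0 0;1 0 0 0 0' >/dev/null;python3 -c "$C"
python3 -m handwheel '1 -0.8 -0.27 0 0;1 -0.8 -0.27 0 0;1 0 0 0 0' >/dev/null;python3 -c "$C"
python3 -m handwheel '1 0 0 -0.9 0;1 0 0 -0.9 0;1 0 0 0 0' >/dev/null;python3 -c "$C"
python3 -m handwheel '1 0 0 0.9 0;1 0 0 0.9 0;1 0 0 0 0' >/dev/null;python3 -c "$C"
```

```text
t 9.1 pos [604.8 224.7 262.9] yaw 0.6815 tilt 0.0713 F [-1.3  -0.62 -3.48] w 13.2 q7 -1.46
toolz [-0.0681 -0.0209 -0.9975]
NEED units [-1.425 -0.744 -0.429] turn deg -2.55
t 9.4 pos [522.4 194.  261.1] yaw 0.6826 tilt 0.0853 F [ 0.17  0.37 -1.89] w 13.6 q7 -1.44
toolz [-0.0822 -0.0224 -0.9964]
NEED units [ 0.229 -0.19  -0.591] turn deg -2.49
t 9.7 pos [526.9 193.  351.4] yaw 0.6814 tilt 0.0916 F [ 0.2  -0.56 -1.87] w 13.1 q7 -1.43
toolz [-0.0873 -0.0272 -0.9958]
NEED units [ 0.322 -0.202  1.213] turn deg -2.55
t 10.0 pos [519.6 190.4 260.5] yaw 0.6809 tilt 0.0866 F [ 0.1  -0.72 -3.35] w 13.2 q7 -1.43
toolz [-0.0826 -0.0257 -0.9963]
NEED units [ 0.316 -0.212 -0.61 ] turn deg -2.58
```

Tilt tracks uncommanded sag. With the payload, the arm loses height and leans the fingers towards the base by about 1 rad per 520 mm, and each row rebases on the measured pose. Pressing the shaft tip gently on the flat mixer housing, clear of the hub, should reverse that drift. I'll do that before inserting.

```bash
C='from h import *
go(598,217,125,0.726)'
python3 -m handwheel '1 0.5 0.18 0.2 -1;1 0.5 0.18 0.3 -1;1 0.5 0.18 0.4 -0.6;1 0 0 0.4 0;1 0 0 0.3 0;1 0 0 0 0' >/dev/null;python3 -c "$C"
```

```text
t 10.6 pos [594.4 215.3 179.7] yaw 0.7233 tilt 0.0792 F [ 0.5  -0.08 -2.64] w 13.2 q7 -1.43
toolz [-0.0752 -0.0244 -0.9969]
NEED units [0.155 0.056 1.085] turn deg -0.16
```

```bash
C='from h import *
go(598,217,125,0.726)'
python3 -m handwheel '1 0.1 0.05 0.3 0;1 0 0 0.3 0;1 0 0 0.2 0;1 0 0 0.12 0;1 0 0 0.06 0' >/dev/null;python3 -c "$C"
```

```text
t 11.1 pos [597.7 215.5 131.1] yaw 0.722 tilt 0.0736 F [ 0.47 -0.67 -3.44] w 13.3 q7 -1.44
toolz [-0.0698 -0.0232 -0.9973]
NEED units [ 0.032 -0.016  0.12 ] turn deg -0.23
```

```bash
C='from h import *
go(598,217,125,0.726)'
python3 -m handwheel '1 0 0 0.05 0;1 0 0 0.05 0;1 0 0 0.05 0;1 0 0 0.05 0' >/dev/null;python3 -c "$C"
python3 -m handwheel '1 0 0 0.05 0;1 0 0 0.05 0' >/dev/null;python3 -c "$C"
```

```text
t 11.5 pos [597.8 215.8 123.3] yaw 0.7218 tilt 0.0703 F [-5.61 -2.53 20.56] w 13.2 q7 -1.44
toolz [-0.0666 -0.0222 -0.9975]
NEED units [ 0.017 -0.017 -0.035] turn deg -0.24
t 11.7 pos [597.8 215.8 123.3] yaw 0.7214 tilt 0.0677 F [-6.45 -4.03 13.22] w 13.0 q7 -1.45
toolz [-0.0638 -0.0225 -0.9977]
NEED units [ 0.017 -0.015 -0.035] turn deg -0.26
```

Contact is at TCP z 123.3, which matches the tip on the 55 mm housing, and tilt is falling about 0.0014 per row. Continuing.

```bash
C='from h import *
go(598,217,125,0.726)'
python3 -m handwheel '1 0 0 0.05 0;1 0 0 0.05 0;1 0 0 0.05 0;1 0 0 0.05 0;1 0 0 0.05 0;1 0 0 0.05 0;1 0 0 0.05 0;1 0 0 0.05 0' >/dev/null;python3 -c "$C"
python3 -m handwheel '1 0 0 0.07 0;1 0 0 0.07 0;1 0 0 0.07 0;1 0 0 0.07 0;1 0 0 0.07 0;1 0 0 0.07 0;1 0 0 0.07 0;1 0 0 0.07 0' >/dev/null;python3 -c "$C"
```

```text
t 12.5 pos [596.9 216.  123.4] yaw 0.7203 tilt 0.0578 F [-5.11 -3.25 13.14] w 13.0 q7 -1.45
toolz [-0.0525 -0.0241 -0.9983]
NEED units [ 0.028 -0.002 -0.035] turn deg -0.32
t 13.3 pos [599.3 218.7 122.9] yaw 0.7195 tilt 0.0367 F [-6.39 -3.36 16.38] w 13.4 q7 -1.46
toolz [-0.0301 -0.021  -0.9993]
NEED units [-0.044  0.009 -0.041] turn deg -0.37
```

```bash
C='from h import *
go(598,217,125,0.726)'
python3 -m handwheel '1 0 0 0.07 0;1 0 0 0.07 0;1 0 0 0.07 0;1 0 0 0.07 0;1 0 0 0.07 0;1 0 0 0.07 0;1 0 0 0.07 0;1 0 0 0.07 0;1 0 0 0.07 0;1 0 0 0.07 0;1 0 0 0.07 0' >/dev/null;python3 -c "$C"
```

```text
t 14.4 pos [605.  225.3 121.5] yaw 0.7198 tilt 0.0134 F [-4.41 -1.95 16.24] w 13.3 q7 -1.47
toolz [ 0.0043 -0.0127 -0.9999]
NEED units [-0.216  0.033 -0.069] turn deg -0.35
```

```bash
python3 -m handwheel '1 0 0 -0.3 0;1 0 0 -0.3 0;1 0 0 0 0' >/dev/null
python3 - <<'E'
from h import *
import pickle
go(527.7,209.3,290,0.726)
o=ctrl.get_obs();Rm=R.from_quat(o['tool_rot']).as_matrix()
p=ctrl.camera_params("wrist");im=ctrl.capture("wrist")[:,:,::-1].copy()
pickle.dump((p,o),open('w3.pkl','wb'));cv2.imwrite("pics/w3r.png",im)
pt=lambda x,y,z:proj(p,o['tool_pos']+Rm@np.array([x,y,z]))
# flange upper rim circle, at 61 above tip, tip 68.3 below TCP
for h,c in((68.3,(0,0,255)),):
    for a in np.arange(0,2*np.pi,.1):
        u,v=pt(23*np.cos(a),23*np.sin(a),h-61);cv2.circle(im,(int(u+.5),int(v+.5)),1,c,-1)
    for x,y,z in((18,7,101),(18,-7,101),(-18,7,101),(-18,-7,101),(32,4,101),(32,-4,101)):
        u,v=pt(x,y,h-z);cv2.circle(im,(int(u+.5),int(v+.5)),2,(0,255,0),-1)
cv2.imwrite("pics/w3.png",cv2.resize(im[180:420,200:450],None,fx=2.4,fy=2.4))
ps=ctrl.camera_params("scene");s=ctrl.capture("scene")[:,:,::-1].copy()
for z in (0,55,61,101):
    u=proj(ps,o['tool_pos']+Rm@np.array([0,0,68.3-z]),False);print(z,np.round(u))
cv2.imwrite("pics/s3.png",cv2.resize(s[110:260,300:450],None,fx=4,fy=4,interpolation=cv2.INTER_CUBIC))
E
```

```text
t 14.7 pos [605.4 226.3 155.5] yaw 0.7201 tilt 0.0135 F [ 0.22  0.34 -2.12] w 13.1 q7 -1.46
toolz [ 0.0069 -0.0117 -0.9999]
NEED units [-1.4   -0.734 -2.697] turn deg -0.34
0 [399. 229.]
55 [402. 214.]
61 [402. 212.]
101 [404. 201.]
```

View pics/w3.png

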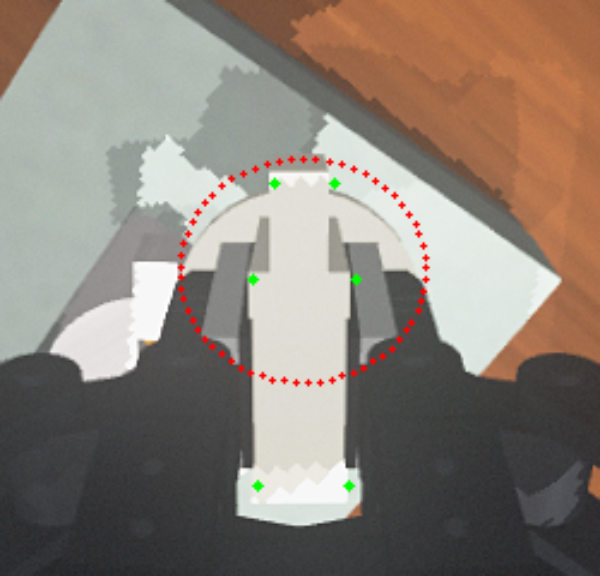

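View pics/s3.png

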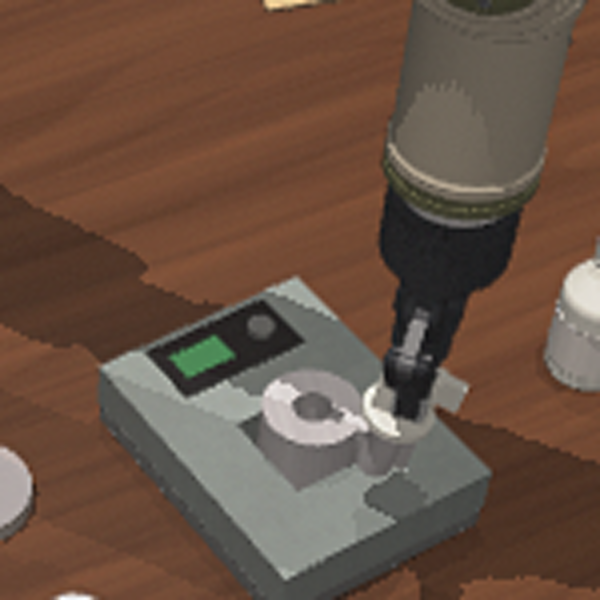

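The spindle has pitched in the pads: the flange front sits lower than the model outline. I'll fit its pose in the gripper.

```bash
python3 -c "
import cv2
t=cv2.imread('pics/w3r.png')
cv2.imwrite('pics/c5.png',cv2.resize(t[235:400,270:385],None,fx=5,fy=5,interpolation=cv2.INTER_CUBIC)[:600])
cv2.imwrite('pics/c6.png',cv2.resize(t[340:400,270:385],None,fx=5,fy=5,interpolation=cv2.INTER_CUBIC)[:600])
t=cv2.imread('pics/w2.png')
cv2.imwrite('pics/c7.png',cv2.resize(t[225:395,260:390],None,fx=3.5,fy=3.5,interpolation=cv2.INTER_CUBIC)[:600])"
```

```text
(no output)
```

View pics/c5.png

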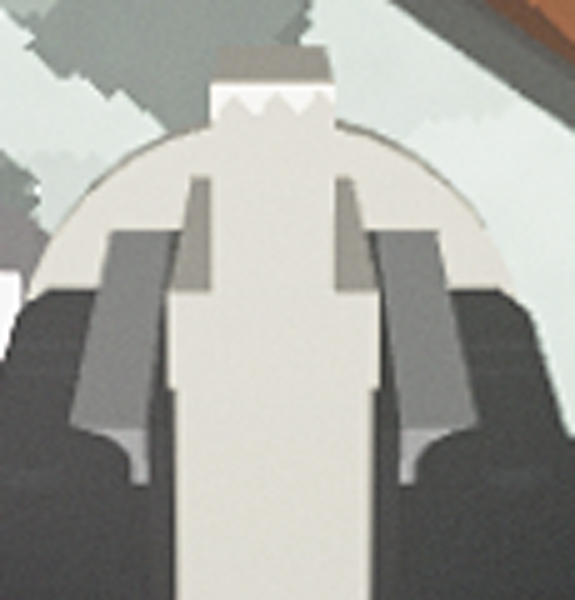

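View pics/c6.png

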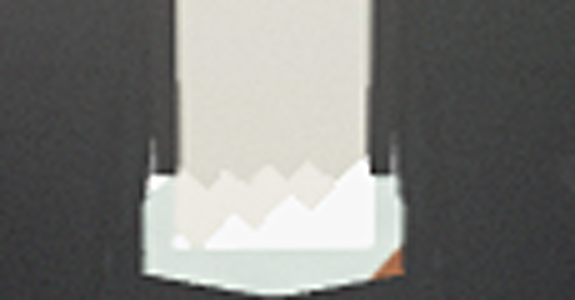

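View pics/c7.png

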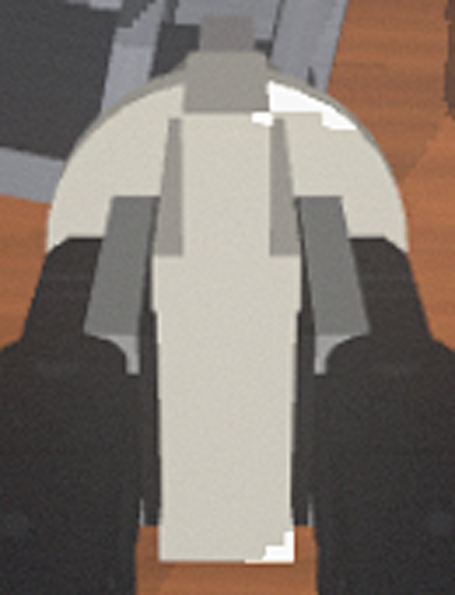

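```bash
cat > fit.py <<'E'
from h import *
import pickle
from scipy.optimize import least_squares
p,o=pickle.load(open('w3.pkl','rb'));T=R.from_quat(o['tool_rot']).as_matrix();t0=o['tool_pos']
def fit(img,free_zf=True):
    # model pts in spindle frame (x,y,z) ; spindle in tool: axis z_s=-z_tool, x_s=x_tool, y_s=-y_tool
    def model(v):
        b,dx,dy,h,zf,g=v
        M=np.array([[32,4,101],[32,-4,101],[32,4,zf],[32,-4,zf],[18,7,101],[18,-7,101],[18,7,61],[18,-7,61],[-18,7,101],[-18,-7,101]],float)
        M[:,2]-=83
        Q=R.from_euler('y',b).apply(R.from_euler('z',g).apply(M))
        Q=Q*[1,-1,-1]+[dx,dy,h]
        return np.array([proj(p,t0+T@q) for q in Q])
    f=lambda v:((model(v)-img)[~np.isnan(img[:,0])]).ravel()
    r=least_squares(f,[0,0,0,-15,81,0],loss='soft_l1')
    print('pitch %.4f dx %.2f dy %.2f graspz %.2f zf %.1f yawrel %.4f'%tuple(r.x),'rms',np.sqrt(np.mean(f(r.x)**2)).round(2));print((model(r.x)-img).round(1).tolist());return r.x
E
cat > fit1.py <<'E'
from fit import *
a=lambda L,s,ox,oy:[((u+.5)/s-.5+ox,(v+.5)/s-.5+oy) for u,v in L]
w3=np.array(a([(212,83),(334,83),(218,45),(330,45),(168,291),(380,291),(195,178),(350,178)],5,270,235)+a([(175,247),(374,249)],5,270,340))
w2=np.array(a([(183,111),(270,111),(186,54),(265,54),(153,254),(300,254),(169,118),(285,118),(160,560),(293,560)],3.5,260,225))
fit(w2);fit(w3)
E
python3 fit1.py
```

```text
pitch 0.0085 dx -0.09 dy -0.66 graspz -15.99 zf 82.0 yawrel -0.0009 rms 0.23
[[-0.4, 0.1], [0.2, 0.1], [0.5, 0.0], [-0.0, 0.0], [-0.5, -0.1], [0.4, -0.1], [0.1, 0.0], [-0.3, 0.0], [0.0, -0.0], [0.0, -0.0]]
pitch 0.1727 dx -1.98 dy -0.64 graspz -17.65 zf 81.2 yawrel -0.0003 rms 0.32
[[-0.1, -0.2], [0.2, -0.2], [0.5, 0.1], [-0.6, 0.1], [-0.2, 0.2], [-0.0, 0.2], [-0.3, -0.0], [0.9, -0.0], [0.2, 0.1], [-0.3, -0.3]]
```

The fit is sub-pixel. The spindle has pitched 0.173 rad about the jaw axis, and the tip stuck to the housing while the pads turned. That makes it reversible: press lightly and shift the tool along -x (tool frame) by about 14 mm to swing it upright. The tool itself is now nearly vertical (0.013).

```bash
C='from h import *
go(595,217,121,0.726)'
python3 -m handwheel '1 0 0 0.3 0;1 0 0 0.25 0;1 0 0 0.08 0;1 0 0 0.05 0;1 0 0 0.04 0' >/dev/null;python3 -c "$C"
python3 -m handwheel '1 0 0 0.05 0' >/dev/null;python3 -c "$C"
```

```text
t 15.3 pos [607.9 228.  120.7] yaw 0.7201 tilt 0.0163 F [-3.48 -1.09 16.9 ] w 13.2 q7 -1.48
toolz [ 0.0141 -0.0083 -0.9999]
NEED units [-0.338 -0.005 -0.009] turn deg -0.34
t 15.4 pos [608.7 228.8 120.4] yaw 0.7202 tilt 0.0185 F [-4.77 -1.74 21.86] w 12.9 q7 -1.48
toolz [ 0.0171 -0.0071 -0.9998]
NEED units [-0.361 -0.003 -0.016] turn deg -0.33
```

```bash
C='from h import *
go(595,217,121,0.726)'
python3 -m handwheel '1 -0.08 0 0.01 0;1 -0.08 0 0.01 0;1 -0.08 0 0.01 0' >/dev/null;python3 -c "$C"
python3 -m handwheel '1 -0.08 0 0.01 0;1 -0.08 0 0.01 0' >/dev/null;python3 -c "$C"
```

```text
t 15.7 pos [603.  224.3 121. ] yaw 0.7216 tilt 0.0267 F [3.97 3.56 5.07] w 12.7 q7 -1.47
toolz [ 2.660e-02 -7.000e-04 -9.996e-01]
NEED units [-0.216  0.004 -0.005] turn deg -0.25
t 15.9 pos [599.4 221.3 121. ] yaw 0.7224 tilt 0.0337 F [3.98 4.19 6.28] w 13.2 q7 -1.47
toolz [ 0.0335  0.004  -0.9994]
NEED units [-0.122  0.006 -0.002] turn deg -0.21
```

```bash
python3 -m handwheel '1 0 0 -0.15 0;1 0 0 0 0' >/dev/null
python3 - <<'E'
from h import *
import pickle
go(527.7,209.3,290,0.726)
o=ctrl.get_obs()
p=ctrl.camera_params("wrist");im=ctrl.capture("wrist")[:,:,::-1].copy()
pickle.dump((p,o),open('w4.pkl','wb'));cv2.imwrite("pics/w4r.png",im)
cv2.imwrite('pics/c8.png',cv2.resize(im[225:395,260:390],None,fx=3.5,fy=3.5,interpolation=cv2.INTER_CUBIC)[:600])
E
```

```text
t 16.1 pos [598.1 220.6 126.8] yaw 0.7223 tilt 0.0308 F [ 0.73 -0.14 -2.19] w 13.2 q7 -1.46
toolz [ 0.0306  0.0029 -0.9995]
NEED units [-1.124 -0.703 -3.306] turn deg -0.21
```

View pics/c8.png

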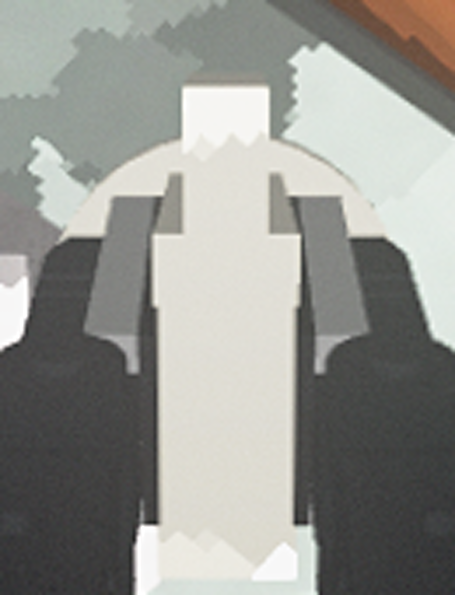

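```bash
cat > f2.py <<'E'
from fit import *
a=lambda L,s,ox,oy:[((u+.5)/s-.5+ox,(v+.5)/s-.5+oy) for u,v in L]
fit(np.array(a([(182,86),(270,86),(187,74),(266,74),(152,234),(300,234),(169,173),(284,173),(160,579),(296,579)],3.5,260,225)))
E
python3 f2.py
```

```text
pitch 0.2273 dx -2.36 dy -0.60 graspz -18.42 zf 85.8 yawrel 0.0018 rms 0.26
[[0.3, 0.0], [-0.3, -0.1], [0.3, 0.2], [-0.5, 0.1], [0.0, 0.0], [0.2, -0.1], [0.5, -0.1], [-0.3, -0.2], [-0.6, 0.1], [0.3, 0.0]]
```

Pitch got worse (0.227) because the tip slid instead of sticking. A better fixture is the hub's vertical lug end. Pushing the shaft sideways against it, towards -x in the tool frame, applies force at the tip and makes the shaft flush with a vertical wall. I'll go round to the lug's outer side.

```bash
C='from h import *
go(588.3,263.1,126,0.726)'
python3 -m handwheel '1 0.21 0 -0.02 0;1 0.21 0 -0.02 0;1 0 -0.25 -0.02 0;1 0 -0.25 0 0;1 0 -0.25 0 0;1 0 0 0 0' >/dev/null;python3 -c "$C"
```

```text
t 16.75 pos [585.8 266.4 124.9] yaw 0.7236 tilt 0.0224 F [-0.    0.42 -2.74] w 13.5 q7 -1.54
toolz [ 0.0223  0.0011 -0.9997]
NEED units [-0.006  0.084 -0.021] turn deg -0.14
```

```bash
C='from h import *
go(588.3,263.1,126,0.726)
d=ctrl.get_obs()["tool_pos"][:2]-[527.7,209.3];print("along",d@[.748,.664],"side",d@[-.664,.748])'
python3 -m handwheel '1 -0.06 0.08 -0.03 0;1 -0.08 0 0 0;1 -0.08 0 0 0' >/dev/null;python3 -c "$C"
python3 -m handwheel '1 -0.08 0 0 0;1 -0.08 0 0 0' >/dev/null;python3 -c "$C"
```

```text
t 17.05 pos [581.5 257.8 127.9] yaw 0.7254 tilt 0.0282 F [ 4.32  6.87 -1.71] w 13.1 q7 -1.53
toolz [ 0.0278  0.0049 -0.9996]
NEED units [0.171 0.01  0.042] turn deg -0.04
along 72.43503883092419 side 0.5365043127903993
t 17.25 pos [578.  254.6 129.6] yaw 0.7248 tilt 0.037 F [ 3.39  6.49 -4.06] w 13.3 q7 -1.52
toolz [ 0.035   0.012  -0.9993]
NEED units [0.264 0.009 0.082] turn deg -0.07
along 67.6938266943271 side 0.5270987358771905
```

```bash
C='from h import *
go(588.3,263.1,126,0.726)
d=ctrl.get_obs()["tool_pos"][:2]-[527.7,209.3];print("along",d@[.748,.664],"side",d@[-.664,.748])'
python3 -m handwheel '1 -0.09 0 0.03 0;1 -0.09 0 0.03 0' >/dev/null;python3 -c "$C"
python3 -m handwheel '1 -0.09 0 0.03 0;1 -0.09 0 0.03 0' >/dev/null;python3 -c "$C"
```

```text
t 17.45 pos [575.4 252.4 130.4] yaw 0.7246 tilt 0.0516 F [ 6.49  7.51 -0.38] w 13.3 q7 -1.52
toolz [ 0.0467  0.0219 -0.9987]
NEED units [0.331 0.008 0.104] turn deg -0.08
along 64.2848322635582 side 0.5232340102250504
t 17.65 pos [572.9 250.2 131.2] yaw 0.7245 tilt 0.0669 F [ 5.61  7.53 -1.64] w 13.4 q7 -1.51
toolz [ 0.0587  0.0319 -0.9978]
NEED units [0.394 0.008 0.13 ] turn deg -0.09
along 60.9752907618695 side 0.5520461113349365
```

```bash
C='from h import *
go(588.3,263.1,126,0.726)
d=ctrl.get_obs()["tool_pos"][:2]-[527.7,209.3];print("along",d@[.748,.664],"side",d@[-.664,.748])'
python3 -m handwheel '1 -0.08 0 0.03 0;1 -0.08 0 0.03 0' >/dev/null;python3 -c "$C"
python3 -m handwheel '1 0.3 0 -0.1 0;1 0.2 0 0 0' >/dev/null
python3 - <<'E'
from h import *
import pickle
go(527.7,209.3,290,0.726)
o=ctrl.get_obs()
p=ctrl.camera_params("wrist");im=ctrl.capture("wrist")[:,:,::-1].copy()
cv2.imwrite("pics/w5r.png",im)
cv2.imwrite('pics/c9.png',cv2.resize(im[225:395,260:390],None,fx=3.5,fy=3.5,interpolation=cv2.INTER_CUBIC)[:600])
E
```

```text
t 17.85 pos [571.2 248.6 131.7] yaw 0.7245 tilt 0.082 F [ 5.55  6.44 -1.43] w 13.4 q7 -1.51
toolz [ 0.0705  0.0416 -0.9966]
NEED units [0.438 0.008 0.15 ] turn deg -0.09
along 58.635644515275246 side 0.5717247712645694
t 18.05 pos [590.3 262.8 139.9] yaw 0.7218 tilt 0.0833 F [ 0.06  0.06 -1.96] w 13.0 q7 -1.52
toolz [ 0.0727  0.0406 -0.9965]
NEED units [-1.396  0.031 -3.125] turn deg -0.24
```

View pics/c9.png

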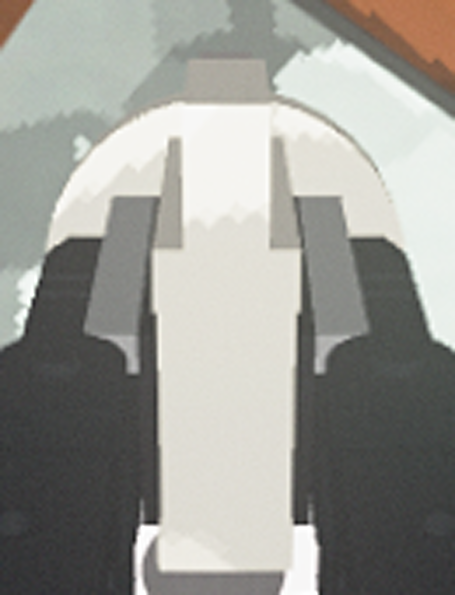

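```bash
cat > f3.py <<'E'
from fit import *
a=lambda L,s,ox,oy:[((u+.5)/s-.5+ox,(v+.5)/s-.5+oy) for u,v in L]
v=fit(np.array(a([(183,102),(270,102),(187,59),(266,59),(152,247),(300,247),(170,138),(283,138),(159,571),(292,571)],3.5,260,225)))
def world(v):
    o=ctrl.get_obs();Rm=R.from_quat(o['tool_rot']).as_matrix();b,dx,dy,h,_,g=v
    def P(q): return o['tool_pos']+Rm@(R.from_euler('y',b).apply(R.from_euler('z',g).apply(np.array(q)-[0,0,83.]))*[1,-1,-1]+[dx,dy,h])
    tip=P([0,0,0]);fl=P([0,0,55]);x=P([10,0,0])-tip
    print('tip',tip.round(1),'flange',fl.round(1),'axis',((fl-tip)/55).round(4),'keyyaw',np.arctan2(x[1],x[0]).round(4))
    a=np.array([np.cos(.726),np.sin(.726)]);print('along-lean',((fl-tip)/55)[:2]@a,'dtip to hub xy',(np.array([527.7,209.3])-tip[:2]).round(1))
    return tip,fl
world(v)
E
python3 f3.py
```

```text
pitch 0.0876 dx -0.91 dy -0.72 graspz -17.28 zf 81.5 yawrel -0.0034 rms 0.24
[[-0.2, -0.1], [0.2, -0.1], [0.4, 0.0], [-0.4, 0.1], [-0.3, 0.1], [0.4, 0.2], [-0.1, 0.0], [0.1, 0.1], [-0.4, -0.2], [0.4, -0.1]]
tip [588.8 261.1  73.5] flange [588.5 262.1 128.5] axis [-0.0065  0.0171  0.9998] keyyaw 0.717
along-lean 0.0064473984978822155 dtip to hub xy [-61.1 -51.8]
```

The spindle is now upright in the world frame (lean about 0.018) with key yaw 0.717. The tool leans instead, which is harmless. I'll lift and go over the bore.

```bash
python3 -m handwheel '1 0 0 -0.3 0;1 0 0 -0.3 0;1 -0.3 0 0 0;1 -0.3 0 0 0;1 -0.3 0 0 -0.3;1 -0.3 0 0 -0.3;1 -0.3 0 0 0;1 0 0 0 0' ; python3 f3.py|tail -2; python3 -c "
from h import *
go(0,0,0,.726)"
```

```text
t: 18.9
tool_pos: [529.6, 208.1, 171.4]
tool_rot: [0.933, 0.357, 0.042, -0.005]
ft_force: [0.2, -0.3, -2.0]
width: 13.3
tip [528.  205.7 105.6] flange [527.5 206.8 160.6] axis [-0.0096  0.02    0.9998] keyyaw 0.7258
along-lean 0.0060498835858228605 dtip to hub xy [-0.3  3.6]
t 18.9 pos [529.6 208.1 171.4] yaw 0.7312 tilt 0.0842 F [ 0.17 -0.35 -2.  ] w 13.3 q7 -1.42
toolz [ 0.0748  0.0384 -0.9965]
NEED units [-10.908  -4.028   2.465] turn deg 0.3
```

Run:
```python
from h import *
p=ctrl.camera_params("scene");s=cv2.imread("pics/scene0.png")
c=s[190:240,350:410];s2=cv2.resize(c,None,fx=10,fy=10,interpolation=cv2.INTER_CUBIC)
def dr(P,col):
    u,v=proj(p,P,False);cv2.circle(s2,(int((u-350+.5)*10),int((v-190+.5)*10)),2,col,-1)
for a in np.arange(0,6.28,.06):
    dr([527.7+34*np.cos(a),209.3+34*np.sin(a),85],(0,0,255));dr([527.7+13.5*np.cos(a),209.3+13.5*np.sin(a),85],(0,255,0))
for a,r in((.726,44),(.726,21)): dr([527.7+r*np.cos(a),209.3+r*np.sin(a),85],(255,0,0))
cv2.imwrite("pics/hub.png",s2)
```

```text
(no output)
```

View pics/hub.png

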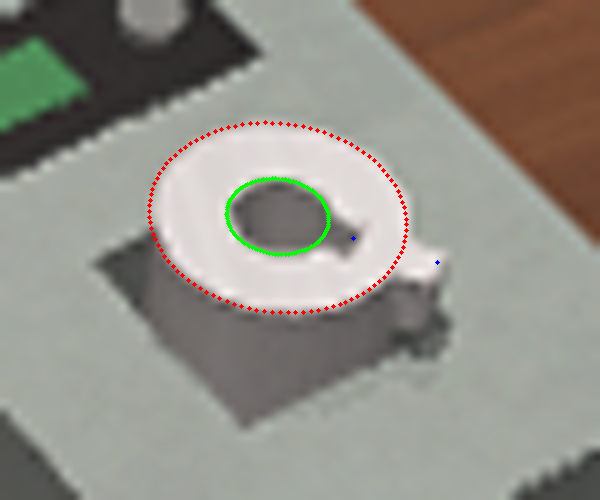

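Hub position and keyway agree in the scene view as well. I'll correct the tip and descend, compensating for the tool lean.

```bash
python3 -m handwheel '1 0.03 -0.06 0.1 0;1 -0.015 0 0.12 0;1 -0.01 0 0.05 0;1 0 0 0 0'; python3 f3.py|tail -2
```

```text
t: 19.3
tool_pos: [529.9, 212.3, 159.0]
tool_rot: [0.933, 0.357, 0.043, -0.004]
ft_force: [0.2, -0.0, -1.7]
width: 13.1
tip [528.4 209.9  93.1] flange [527.7 211.  148.1] axis [-0.0125  0.0191  0.9997] keyyaw 0.7259
along-lean 0.0033531331271699568 dtip to hub xy [-0.7 -0.6]
```

```bash
python3 -m handwheel '1 -0.018 0 0.12 0;1 -0.01 0 0.12 0;1 -0.01 0 0.1 0'; python3 f3.py|tail -2
python3 -m handwheel '1 -0.01 0 0.1 0;1 -0.01 0 0.08 0'; python3 f3.py|tail -2
```

```text
t: 19.6
tool_pos: [530.2, 212.5, 140.7]
tool_rot: [0.933, 0.357, 0.043, -0.005]
ft_force: [0.4, 0.1, -2.0]
width: 13.0
tip [528.7 210.2  74.9] flange [528.  211.2 129.9] axis [-0.0125  0.0183  0.9998] keyyaw 0.7267
along-lean 0.00280592273876086 dtip to hub xy [-1.  -0.9]
t: 19.8
tool_pos: [529.9, 212.0, 130.2]
tool_rot: [0.933, 0.357, 0.043, -0.005]
ft_force: [-0.1, -0.2, -2.4]
width: 13.4
tip [528.3 209.7  64.3] flange [527.7 210.7 119.3] axis [-0.0114  0.0186  0.9998] keyyaw 0.7267
along-lean 0.00377262441500739 dtip to hub xy [-0.6 -0.4]
```

No contact force, and the key's lower end (z 78) is already below the hub top, so the key is in the keyway. Pushing on.

```bash
python3 -m handwheel '1 -0.01 0 0.12 0;1 -0.01 0 0.12 0;1 -0.01 0 0.1 0'; python3 f3.py|tail -2
python3 -m handwheel '1 -0.01 0 0.1 0;1 -0.01 0 0.08 0'; python3 f3.py|tail -2
```

```text
t: 20.1
tool_pos: [530.1, 211.6, 111.6]
tool_rot: [0.933, 0.357, 0.043, -0.005]
ft_force: [-0.7, 0.3, -1.8]
width: 13.5
tip [528.6 209.3  45.8] flange [527.9 210.3 100.8] axis [-0.0114  0.0185  0.9998] keyyaw 0.7265
along-lean 0.003769505952431377 dtip to hub xy [-0.9  0. ]
t: 20.3
tool_pos: [530.2, 211.5, 102.0]
tool_rot: [0.933, 0.357, 0.043, -0.005]
ft_force: [-1.5, -1.1, 4.5]
width: 13.2
tip [528.6 209.2  36.1] flange [528.  210.2  91.1] axis [-0.0118  0.0182  0.9998] keyyaw 0.7266
along-lean 0.003293574427016257 dtip to hub xy [-0.9  0.1]
```

```bash
python3 -m handwheel '1 -0.01 0 0.07 0;1 -0.01 0 0.07 0;1 -0.005 0 0.06 0'; python3 f3.py|tail -2
python3 -m handwheel '1 0 0 0.05 0;1 0 0 0.05 0'; python3 f3.py|tail -2
```

```text
t: 20.6
tool_pos: [531.5, 212.1, 97.6]
tool_rot: [0.933, 0.357, 0.045, -0.004]
ft_force: [-19.6, -9.6, 39.0]
width: 13.0
tip [530.3 209.8  31.8] flange [529.4 210.8  86.7] axis [-0.0169  0.0187  0.9997] keyyaw 0.7267
along-lean -0.00022754221255666157 dtip to hub xy [-2.6 -0.5]
t: 20.8
tool_pos: [531.4, 212.1, 97.7]
tool_rot: [0.933, 0.357, 0.046, -0.002]
ft_force: [-12.2, -6.7, 25.9]
width: 13.4
tip [530.4 209.6  31.9] flange [529.3 210.8  86.8] axis [-0.0184  0.0215  0.9996] keyyaw 0.7263
along-lean 0.0004754553995750249 dtip to hub xy [-2.7 -0.3]
```

```bash
python3 -m handwheel '1 -0.03 0 0.04 0;1 -0.03 0 0.04 0'
python3 - <<'E'
from h import *
go(527.7,209.3,97,0.726)
im=ctrl.capture("wrist")[:,:,::-1].copy()
cv2.imwrite("pics/w6r.png",im)
cv2.imwrite('pics/c10.png',cv2.resize(im[225:395,260:390],None,fx=3.5,fy=3.5,interpolation=cv2.INTER_CUBIC)[:600])
s=ctrl.capture("scene")[:,:,::-1]
cv2.imwrite('pics/s6.png',cv2.resize(s[180:260,340:430],None,fx=7,fy=7,interpolation=cv2.INTER_CUBIC)[:600])
go(527.7,209.3,97,0.726)
E
```

```text
t: 21.0
tool_pos: [530.8, 212.0, 97.9]
tool_rot: [0.933, 0.357, 0.048, -0.002]
ft_force: [-3.7, -1.5, 13.3]
width: 13.1
t 21.0 pos [530.8 212.   97.9] yaw 0.7326 tilt 0.0969 F [-3.7  -1.45 13.31] w 13.1 q7 -1.48
toolz [ 0.0887  0.0386 -0.9953]
NEED units [-0.083 -0.002  0.009] turn deg 0.38
t 21.1 pos [530.8 212.   97.9] yaw 0.7326 tilt 0.0969 F [-5.41 -1.31 14.59] w 13.2 q7 -1.48
toolz [ 0.0887  0.0386 -0.9953]
NEED units [-0.083 -0.002  0.01 ] turn deg 0.38
```

View pics/c10.png

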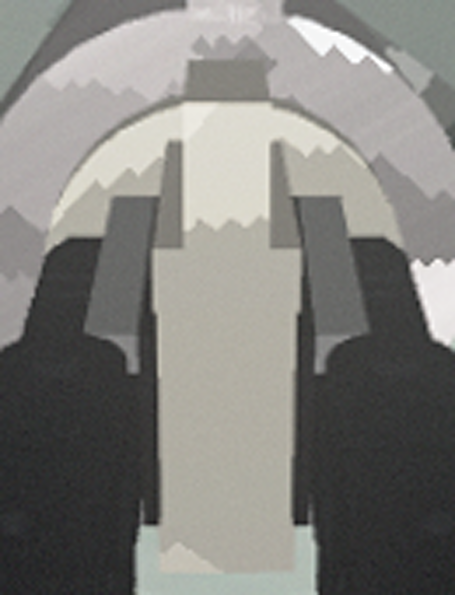

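View pics/s6.png

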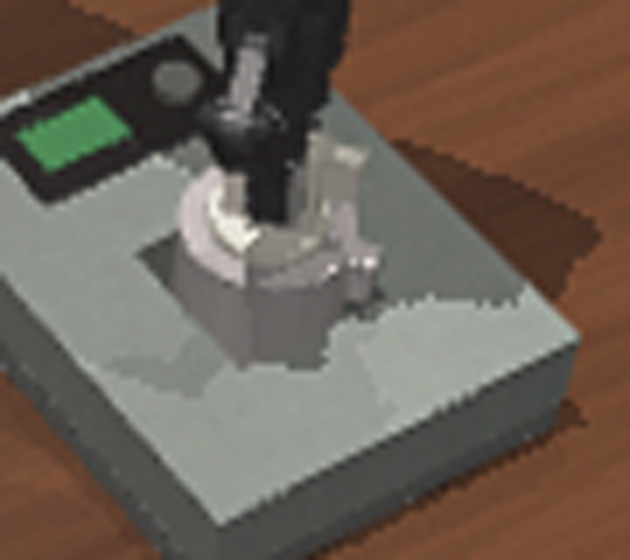

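It looks seated: the flange is flat on the hub, and the TCP stays at 97.7–97.9 mm even at 26–39 N, so this is a hard stop. I'll do a final firm push and a stability check.

```bash
python3 -m handwheel '1 -0.015 0 0.05 0;1 -0.01 0 0.06 0'
python3 - <<'E'
from h import *
for i in range(4):
    go(527.7,209.3,97,0.726); ctrl.capture("top")
go(527.7,209.3,97,0.726)
E
python3 f3.py|tail -2
```

```text
t: 21.3
tool_pos: [531.2, 212.3, 97.7]
tool_rot: [0.933, 0.357, 0.05, -0.001]
ft_force: [-14.4, -7.4, 32.7]
width: 13.2
t 21.3 pos [531.2 212.3  97.7] yaw 0.7329 tilt 0.1006 F [-14.37  -7.36  32.69] w 13.2 q7 -1.48
toolz [ 0.0929  0.0382 -0.9949]
NEED units [-0.093 -0.003  0.005] turn deg 0.4
t 21.35 pos [531.2 212.3  97.8] yaw 0.733 tilt 0.1007 F [-12.05  -4.32  25.95] w 13.2 q7 -1.48
toolz [ 0.0931  0.0381 -0.9949]
NEED units [-0.094 -0.003  0.006] turn deg 0.4
t 21.4 pos [531.2 212.3  97.7] yaw 0.733 tilt 0.1007 F [-11.63  -5.35  27.2 ] w 13.6 q7 -1.48
toolz [ 0.093   0.0382 -0.9949]
NEED units [-0.094 -0.002  0.006] turn deg 0.4
t 21.45 pos [531.2 212.3  97.8] yaw 0.733 tilt 0.1008 F [-12.04  -6.49  26.49] w 13.4 q7 -1.48
toolz [ 0.093   0.0382 -0.9949]
NEED units [-0.094 -0.003  0.006] turn deg 0.4
t 21.5 pos [531.2 212.3  97.8] yaw 0.733 tilt 0.1007 F [-12.09  -6.14  26.27] w 13.3 q7 -1.48
toolz [ 0.093   0.0382 -0.9949]
NEED units [-0.094 -0.003  0.006] turn deg 0.4
tip [530.8 209.9  31.9] flange [529.3 211.   86.9] axis [-0.028   0.0202  0.9994] keyyaw 0.7266
along-lean -0.007511380487563581 dtip to hub xy [-3.1 -0.6]
```

```bash
python3 -c "
from rig import ctrl
print(ctrl.finish_job())
o=ctrl.get_obs();print(o['t'],o['tool_pos'].round(1),o['ft_force'].round(1),round(o['width'],1))"
```

```text
the job is handed in; nothing more can be done
None
the job is handed in; nothing more can be done
```

I lifted the keyed spindle (the one with the fin, at (442,253) in the top view) off its fork and pushed it into the mixer hub. I handed the job in at 21.5 s, still gripping it and holding it down; the hand-in gives no verdict.

**On the way:** the arm sagged with the load and the tool tilted by up to 0.09 rad. Straightening it by pressing the tip on the housing made the spindle pitch in the pads by up to 0.23 rad. Dragging the tip back over the housing made that worse. Pushing the shaft against the hub's lug brought it upright again, with a fitted lean of about 0.02 rad, and the key then went in without any contact force.

**Last checks:**
- **Seating:** the tool stopped hard at a height of 97.7–97.8 mm and held a steady 26 N downward push, against 11 N of spring. From the heights and forces I estimate the plunger is pressed about 8 mm.
- **Grip:** finger opening stayed at 13.3 mm on the tab, with no drift over 0.2 s.
- **Key and axis:** key yaw is 0.727 rad against a keyway at 0.726, the estimated lean is about 0.03 rad, and the axis offset is about 2 mm (limit 4).
- **Plain spindle and bystanders:** the plain spindle was still on its fork after the lift. I did not check it or the bystanders again at the end.

**What disagreed:**
- **Flange height:** my estimate puts the flange 1.9 mm above the hub face. I read that as error in the gripper fit, because the hard stop and the pictures show it seated. It is still inside the 2.5 mm limit.
- **Tool lean and side force:** the tool itself leans 0.10 rad, and about 13 N of side force remained against the bore.

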